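# Take the can sealer out of service

### The arm

A 6-joint arm with a two-finger parallel gripper is mounted at the origin on a cart in front of the work surface, level with it; the furniture and walls round the work are solid. World frame = base frame: x ahead of the robot, y to its left, z up, the work surface at z = 0. Lengths are in m, angles in rad, forces in N, time in s.
With the tool pointing down it reaches from about 0.35 to 0.975 m from the base axis. Payload 4.9 kg.
Tool frame: the origin (TCP) lies midway between the tips of the shut fingers; the grasp point (between the pads) lies 19 mm behind it; z points along the fingers, y is the line along which they close (so a half turn about z gives the same grasp; the last joint's range is limited). The gripper opens to 85 mm and grips with 20 to 120 N. Pads are 22 mm wide; open, the fingers measure 114 mm over their backs; the gripper's body (76 mm by 85 mm) begins 54 mm behind the grasp point. The pads swing forward as they close: fully open they stand 13 mm farther back than shut.
Start: joints at [-1.446, 0.053, 1.613, -0, 1.476, -0.119], TCP at [0.151, -0.606, 0.196] pointing down, gripper open.
Joint ranges: [-3.01, 3.01], [-1.01, 2.22], [0.06, 2.58], [-1.02, 4.17], [0.09, 2.62], [-3.14, 3.14]. Speed limits (rad/s): [2.57, 2.57, 3.14, 3.14, 3.14, 3.14].

### API

Orientations are given as a unit quaternion [w, x, y, z].
In Python, from plant import manip gives the robot as it stands.
- The arm moves only by the tool move_arm, never from a script. Its argument "increments" is one flat list of numbers, 5 for each row, row after row: the shift along the tool's x, y, z in mm, then the turn about the tool's z in rad, then the opening, from 0 (shut) to 1 (fully open). In form: [tx, ty, tz, spin, jaw, tx, ty, tz, spin, jaw, ...]. A call has 1 to 8 rows; each row shifts and turns the commanded pose from where the row before left it, along the tool's axes as they then stand; what a row does not reach is not made up. A row lasts 1/12 s, in which the tool goes at most 41.7 mm and 7.16 degrees, less where a joint would pass 70% of its speed; a pose out of reach is approached as far as the arm can. A call with a gripper value outside its range is refused whole. The fingers move at their own pace and stop on an object; the grip force is fixed at half the most. Time passes only in rows, so rows that do not move let the fingers close. It gives the time, the measured TCP pose, the force, the opening and the grip force at its end, in the units of the state.
- manip.state(): the state, without advancing time (a new reading comes with each control period).
- manip.grab_frame(name): name is "side" or "top" or "wrist"; returns a dict with "image" (384x512x3 uint8, blue, green, red), "fov_y" (degrees; the focal length in pixels is half the picture's height over the tangent of half this angle, whatever the lens; pixels are square), "cx", "cy" (the principal point, pixels), "eye" and "rotation" of the camera in the world; the wrist camera has in their place "T_tool_cam" (4x4, takes a point from camera to tool coordinates, whose origin is the TCP and whose axes are the flange's). Camera axes: x right, y down, z forward; pixel columns grow to the right and rows downward; lengths in m; the calibration is good to about 2 mm. A picture is of the moment at which its call begins: read the wrist's pose just before it. There is no depth.
- manip.job_done(): hands the job in; it is judged then, once.
The state is a dict: "time": time; "joint_pos": joint angles; "joint_vel": joint speeds; "joint_efforts": joint torques, N m; "tool_pos": TCP position; "tool_rot": TCP orientation; "contact_force": force on the tool from outside, world axes, zero at the start; "ft_torque": the same for the moment, N m; "gripper_width": opening from 0.0 (shut) to 1.0 (fully open); "grasp_force": force on a finger pad.
Only numpy, scipy, OpenCV 4.12 (cv2) and the standard library are available. Lean on these libraries where they do the work, as an engineer would, in place of code of your own. Each camera call takes 0.05 s, during which the arm holds its last target. There are 200 camera calls.

### The job

Take the can sealer out of service: first flip the red-handled lever of its isolator from on (green mark) fully over to off (red mark), then set the yellow-and-black warning saddle astride the middle part of the steel rail in front of the sealer so that it hangs there by itself, and let it go. The black-handled isolator belongs to the microwave and must stay on; leave the mug, canister and spice jars where they stand.

Things in the scene. Friction and masses are not known exactly. Their poses are not given: they have to be found in the camera images.
- sealer_isolator: isolator switch fixed to the worktop, red-handled lever: grey box 90 (x) x 120 (y) x 66 mm high on a 120 x 130 x 6 mm steel plate, cable gland on its +x face. Origin: centre of the underside; z up. Lever hinge line: along x, 66 mm above the origin. Green marks at its +y side = ON, red marks at its -y side = OFF. May stand at the robot's left or right, turned up to 0.5 rad
- sealer_lever (a joint): can sealer's red-handled lever, hinge angle: 0 = fully ON (leans 0.6 rad from upright to the isolator's +y side, green), 0.6 upright, 1.2 = fully OFF (leans 0.6 rad to -y, red). Weighted, over-centre: falls to the nearer end and stays; 1 to 3 N at the handle moves it past upright. 84 mm long from the hinge, the outer 54 mm a round handle 17 to 24 mm thick
- sealer_lever_tip (a point): outer end of the red-handled lever, 84 mm from the hinge
- microwave_isolator: isolator switch fixed to the worktop, black-handled lever: grey box 90 (x) x 120 (y) x 66 mm high on a 120 x 130 x 6 mm steel plate, cable gland on its +x face. Origin: centre of the underside; z up. Lever hinge line: along x, 66 mm above the origin. Green marks at its +y side = ON, red marks at its -y side = OFF. On the other side; leave it on
- microwave_lever (a joint): microwave's black-handled lever, hinge angle: 0 = fully ON (leans 0.6 rad from upright to the isolator's +y side, green), 0.6 upright, 1.2 = fully OFF (leans 0.6 rad to -y, red). Weighted, over-centre: falls to the nearer end and stays; 1 to 3 N at the handle moves it past upright. 84 mm long from the hinge, the outer 54 mm a round handle 17 to 24 mm thick
- saddle: loose yellow saddle with black stripes, folded 4 mm sheet, 120 g, an inverted U standing on two skirts: 80 mm long (y), 85 high, 38 wide (x) over the straight upper 55 mm, inner gap 30; lowest 30 mm flare out to 61 overall, 49 inside. Ends open. Origin: underside centre, on the worktop between the skirts; z up. Grasp across x by the straight upper part
- saddle_crown (a point): centre of the underside of the saddle's crown, 81 mm above its origin; axes as saddle. Rests on the top of the bar when hung
- rail: fixed steel rail standing on the worktop: a level round bar, 16 mm thick and 180 mm long along its y, on two end posts with round feet. Origin: on the worktop under the middle of the bar; z up. Turned up to 0.35 rad. The tall can sealer (0.6 m) stands close behind it
- rail_mid (a point): middle of the rail's bar, on its axis, 170 mm above the worktop; axes as rail
- mug: loose mug with handle, 80 x 113 x 91 mm, towards the back; bystander; origin under its centre
- canister: loose white canister with wooden lid, 94 x 94 x 125 mm, back left; bystander; origin under its centre
- green_spice_jar: loose spice jar with green cap, 46 x 46 x 106 mm; bystander; origin under its centre
- brown_spice_jar: loose spice jar with brown cap, 44 x 44 x 105 mm; bystander; origin under its centre
Not all that is in view belongs to the job. Of the things shaped like the saddle, the yellow one is meant.

How it is judged:
By the outcome, as a careful person would: the job done as asked, in the order asked, and still so for the second after the job is handed in, with the robot touching nothing.
It also fails if it takes over 64 s, if anything falls off the work surface, if the arm or the gripper's body presses on something with over 40 N, if the wrist force passes 120 N, or if a joint passes its speed limit or range.

## Working session

There is one attempt and no reset: what is moved stays moved. The work goes in short steps, Python scripts to look and compute and a tool call to move; the robot and the scene stay as the last step left them, time stands still between calls to the robot, and variables do not carry over. Pictures are saved under pics/ and viewed, at most 10 in all, crops included, and the job is handed in when it is done.

Besides the shell and the picture viewer there is one more tool, called as a command line: name --argument value ..., lists and objects as JSON in quotes. move_arm: Moves the arm, as the interface text tells. Its arguments: {"type":"object","properties":{"increments":{"type":"array"}},"required":["increments"]}

```bash
mkdir -p pics; cat > h.py <<'E'
import numpy as np, cv2
from plant import manip
from scipy.spatial.transform import Rotation as R
def K(f):
    fl=192/np.tan(np.radians(f["fov_y"])/2); return fl,f["cx"],f["cy"]
def pose(f,st=None):
    if "eye" in f:
        return np.array(f["eye"]),np.array(f["rotation"])
    q=st["tool_rot"]; T=np.eye(4); T[:3,:3]=R.from_quat([q[1],q[2],q[3],q[0]]).as_matrix(); T[:3,3]=st["tool_pos"]
    M=T@np.array(f["T_tool_cam"]); return M[:3,3],M[:3,:3]
def ray(f,u,v,st=None):
    e,Rm=pose(f,st); fl,cx,cy=K(f)
    d=Rm@np.array([(u-cx)/fl,(v-cy)/fl,1]); return e,d/np.linalg.norm(d)
def onz(f,u,v,z,st=None):
    e,d=ray(f,u,v,st); return e+d*(z-e[2])/d[2]
def tri(rays):
    A=sum(np.eye(3)-np.outer(d,d) for e,d in rays); b=sum((np.eye(3)-np.outer(d,d))@e for e,d in rays); return np.linalg.solve(A,b)
def proj(f,p,st=None):
    e,Rm=pose(f,st); fl,cx,cy=K(f); c=Rm.T@(np.array(p)-e); return c[0]/c[2]*fl+cx,c[1]/c[2]*fl+cy
E
python3 - <<'E'
from h import *
import pickle
st=manip.state(); print(st)
fs={}
for n in("side","top","wrist"):
    f=manip.grab_frame(n); fs[n]=f
    print(n,{k:np.round(v,4).tolist() for k,v in f.items() if k!="image"})
pickle.dump((st,fs),open("f0.pkl","wb"))
cv2.imwrite("pics/a_side.png",cv2.resize(fs["side"]["image"],(800,600),interpolation=cv2.INTER_CUBIC))
cv2.imwrite("pics/a_top.png",cv2.resize(fs["top"]["image"],(800,600),interpolation=cv2.INTER_CUBIC))
E
```

```text
{'time': 0.0, 'joint_pos': array([-1.44597624e+00,  5.33610370e-02,  1.61429818e+00, -4.19631966e-06,
        1.47601377e+00, -1.19017085e-01]), 'joint_vel': array([-7.85892743e-04, -7.48019848e-06,  5.30108605e-04,  2.03387580e-03,
        1.04471424e-03,  1.24867759e-03]), 'joint_efforts': array([ 2.75866179e-03, -3.93680906e+01, -3.70171487e+01,  1.91543868e-04,
        7.13006637e-03, -1.58114511e-05]), 'tool_pos': array([ 0.15079317, -0.60581219,  0.19425802]), 'tool_rot': array([-1.04015431e-03,  9.92576569e-01,  1.21616908e-01, -5.10656052e-06]), 'contact_force': array([0.04454926, 0.79698626, 0.37622206]), 'ft_torque': array([ 0.06740962, -0.02864108,  0.01860729]), 'grasp_force': 0.0, 'gripper_width': 0.9997424107212411}
side {'fov_y': 55.4695, 'cx': 253.743, 'cy': 190.7677, 'eye': [0.6201, -0.9945, 0.534], 'rotation': [-0.554, 0.8325, 0.0003, -0.0124]}
top {'fov_y': 46.9987, 'cx': 247.4901, 'cy': 190.2781, 'eye': [0.3924, 0.0195, 1.4711], 'rotation': [0.0445, -0.6982, 0.7127, -0.0514]}
wrist {'fov_y': 64.364, 'cx': 257.6685, 'cy': 190.3113, 'T_tool_cam': [[0.0, -0.9649, -0.2627, 0.0659], [1.0, 0.0002, -0.0005, 0.0011], [0.0006, -0.2627, 0.9649, -0.1786], [0.0, 0.0, 0.0, 1.0]]}
```

```bash
sed -i 's/return np.array(f\["eye"\]),np.array(f\["rotation"\])/q=f["rotation"]; return np.array(f["eye"]),R.from_quat([q[1],q[2],q[3],q[0]]).as_matrix()/' h.py
python3 -c "
from h import *
import pickle
st,fs=pickle.load(open('f0.pkl','rb'))
for n in('side','top'): print(pose(fs[n])[1].round(2), proj(fs[n],st['tool_pos']))"
```

```text
[[ 1.   -0.01 -0.02]
 [ 0.01 -0.39  0.92]
 [-0.02 -0.92 -0.39]] (np.float64(-80.1555131305089), np.float64(314.64010646253064))
[[-0.02 -0.99  0.14]
 [-1.    0.02 -0.01]
 [ 0.01 -0.14 -0.99]] (np.float64(468.25692593657175), np.float64(332.7638186107316))
```

View pics/a_side.png

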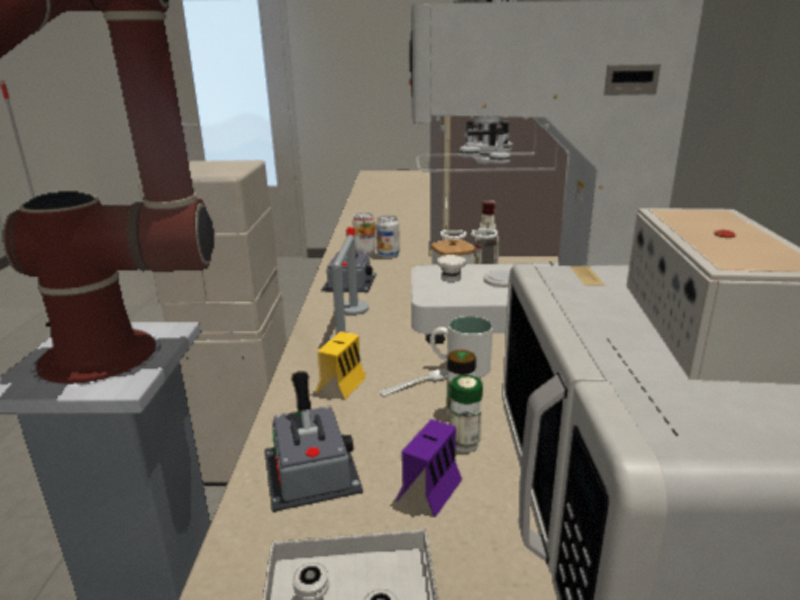

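View pics/a_top.png

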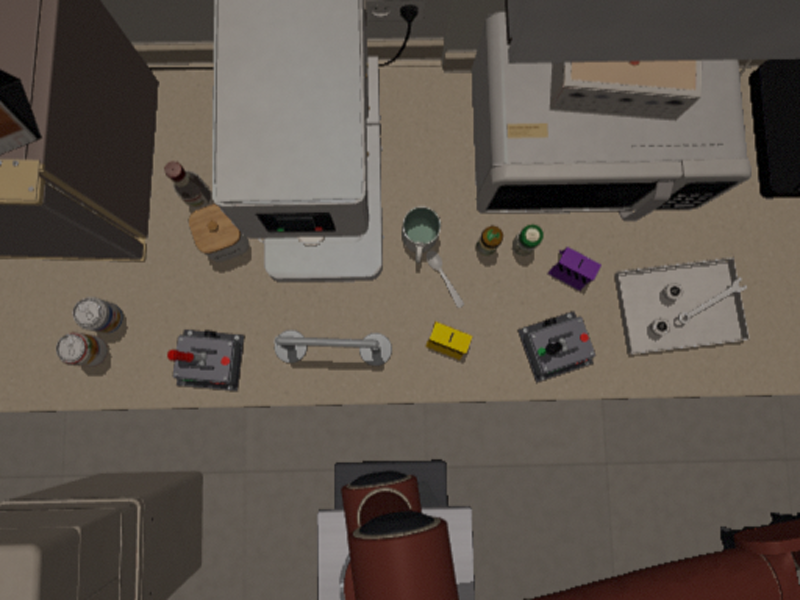

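```bash
python3 - <<'E'
from h import *
import pickle
st,fs=pickle.load(open('f0.pkl','rb'))
t,s=fs['top'],fs['side']
def mask(f,lo,hi,box):
    h=cv2.cvtColor(f['image'],cv2.COLOR_BGR2HSV); m=cv2.inRange(h,np.array(lo),np.array(hi)); z=np.zeros_like(m); x0,y0,x1,y1=box; z[y0:y1,x0:x1]=m[y0:y1,x0:x1]; return z
m=mask(t,(20,150,90),(35,255,255),(250,190,330,250))
c=max(cv2.findContours(m,0,2)[0],key=cv2.contourArea); r=cv2.minAreaRect(c); print('yellow',r, cv2.boxPoints(r).round(1).tolist())
for p in cv2.boxPoints(r): print(onz(t,*p,.085).round(4))
print('c',onz(t,*r[0],.085).round(4))
m=mask(t,(0,150,80),(8,255,255),(90,190,170,260))
for c in cv2.findContours(m,0,2)[0]:
  print('red',cv2.contourArea(c),cv2.boundingRect(c),onz(t,*c.reshape(-1,2).mean(0),.1).round(3))
a=t['image'][195:265,100:260]; 
b=s['image'][135:270,175:275]
A=cv2.resize(a,(800,350),interpolation=cv2.INTER_CUBIC)
t2=t['image'][195:245,250:390]; T2=cv2.resize(t2,(400,143)); 
B=cv2.resize(b,(185,250),interpolation=cv2.INTER_CUBIC)
cv=np.zeros((600,800,3),np.uint8); cv[:350]=A; cv[350:,:185]=B; cv[350:493,200:600]=T2
cv2.imwrite('pics/b.png',cv)
for n,u,v in(('railL',.64*290,.64*342),('railR',.64*378,.64*345)): print(n,onz(t,u,v,.17).round(4))
E
```

```text
yellow ((288.0517272949219, 215.6206817626953), (25.81165313720703, 12.255891799926758), 21.801406860351562) [[273.79998779296875, 216.5], [278.29998779296875, 205.10000610351562], [302.29998779296875, 214.6999969482422], [297.79998779296875, 226.10000610351562]]
[ 0.4966 -0.077   0.085 ]
[ 0.5323 -0.0924  0.085 ]
[ 0.5005 -0.1669  0.085 ]
[ 0.465  -0.1513  0.085 ]
c [ 0.4986 -0.1219  0.085 ]
red 0.0 (139, 245, 1, 1) [0.416 0.341 0.1  ]
red 12.0 (142, 229, 5, 5) [0.459 0.326 0.1  ]
red 65.0 (107, 224, 17, 7) [0.472 0.416 0.1  ]
railL [0.4886 0.1889 0.17  ]
railR [0.4795 0.0232 0.17  ]
```

View pics/b.png

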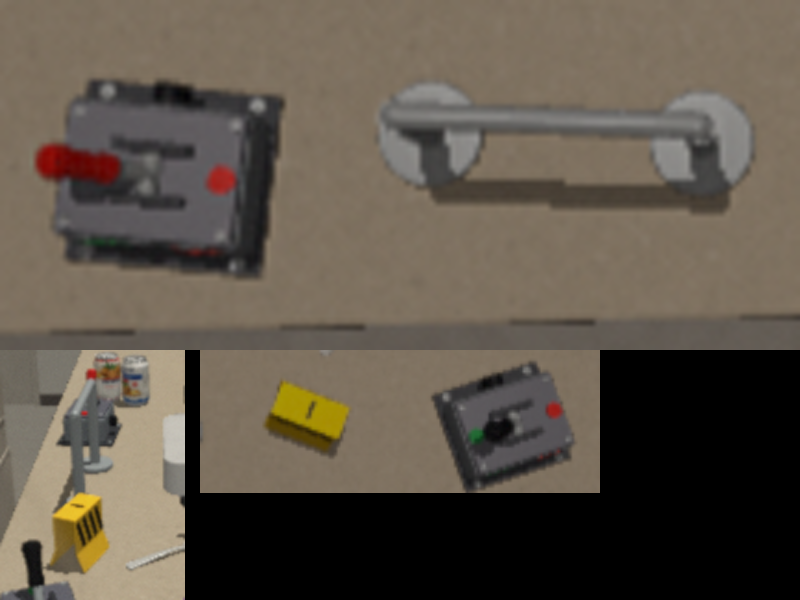

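```bash
python3 - <<'E'
from h import *
import pickle
st,fs=pickle.load(open('f0.pkl','rb'))
t,s=fs['top'],fs['side']
k=.64
print('sealer front top',onz(t,290*k,200*k,.6),onz(t,290*k,236*k,.5), 'base plate front',onz(t,320*k,278*k,.05),onz(t,268*k,278*k,.05),onz(t,382*k,278*k,.05))
print('micro front',onz(t,600*k,185*k,.3),onz(t,600*k,210*k,.02))
print('isobox',onz(t,130.8,229.8,.070),'tip',onz(t,109,227,.135))
print('can',onz(t,122*k,315*k,.11),onz(t,103*k,348*k,.11))
for u,v in((176.4,217.8),(242.4,220.4)): print('rail end',onz(t,u,v,.17))
E
```

```text
sealer front top [0.64118606 0.13251715 0.6       ] [0.61652763 0.14560685 0.5       ] base plate front [0.62971603 0.14177954 0.05      ] [0.63184403 0.25003415 0.05      ] [0.62717528 0.01252732 0.05      ]
micro front [ 0.7438419  -0.37248187  0.3       ] [ 0.77203938 -0.46266842  0.02      ]
isobox [0.46501901 0.37476182 0.07      ] tip [0.47141361 0.42390407 0.135     ]
can [0.55323966 0.52843101 0.11      ] [0.48872809 0.56362775 0.11      ]
rail end [0.49232246 0.21594951 0.17      ]
rail end [0.48069043 0.02178795 0.17      ]
```

move_arm --increments '[30, 0, -30, 0.122, 0, 40, -10, 0, 0.121, 0, 35, -20, 0, 0, 0, 35, -20, 0, 0, 0, 35, -20, 0, 0, 0, 35, -20, 0, 0, 0, 30, -25, 0, 0, 0, 0, -35, 0, 0, 0]'

```text
time: 0.82
tool_pos: [0.3905, -0.4432, 0.2238]
tool_rot: [-0.001, 1.0, 0.003, 0.001]
contact_force: [0.9, 0.8, 0.5]
gripper_width: -0.0
grasp_force: 0.0
```

move_arm --increments '[0, -40, -25, 0, 0, 0, -40, -25, 0, 0, 5, -40, -25, 0, 0, 5, -40, -15, 0, 0, 10, -40, 0, 0, 0, 10, -40, 0, 0, 0, 10, -40, 0, 0, 0, 10, -40, 0, 0, 0]'

```text
time: 1.48
tool_pos: [0.435, -0.1378, 0.3056]
tool_rot: [0.0, 1.0, 0.001, 0.0]
contact_force: [0.6, -0.2, 0.1]
gripper_width: 0.004
grasp_force: 0.0
```

```bash
cat > w.py <<'E'
from h import *
import pickle,sys
st=manip.state(); f=manip.grab_frame("wrist"); pickle.dump((st,f),open(sys.argv[1]+'.pkl','wb')); print(st['tool_pos'],st['tool_rot'])
cv2.imwrite('pics/%s.png'%sys.argv[1],f['image'])
E
cat > sad.py <<'E'
from h import *
import pickle,sys
st,f=pickle.load(open(sys.argv[1]+'.pkl','rb'))
h=cv2.cvtColor(f['image'],cv2.COLOR_BGR2HSV); m=cv2.inRange(h,np.array((20,140,60)),np.array((35,255,255)))
v=h[...,2][m>0]; print(np.percentile(v,[5,25,50,75,95]))
for T in (0,np.percentile(v,75)-12):
    mm=cv2.morphologyEx(((m>0)&(h[...,2]>T)).astype(np.uint8),cv2.MORPH_CLOSE,np.ones((9,9)))
    c=max(cv2.findContours(mm,0,2)[0],key=cv2.contourArea); r=cv2.minAreaRect(c)
    P=[onz(f,*p,.085,st) for p in cv2.boxPoints(r)]
    print(T,np.round(r[0],1),np.round(P,4).tolist(),'c',np.mean(P,0).round(4),'sides',[round(float(np.linalg.norm(P[i]-P[i-1])),4) for i in(1,2)])
E
python3 w.py w1; python3 sad.py w1
```

```text
[ 0.4350332  -0.13780355  0.30557401] [7.73062434e-05 9.99999302e-01 1.15115313e-03 2.55695908e-04]
[128. 233. 253. 253. 253.]
0 [243.2 108.7] [[0.4921, -0.0723, 0.085], [0.5366, -0.0936, 0.085], [0.5067, -0.168, 0.085], [0.4604, -0.1486, 0.085]] c [ 0.499  -0.1206  0.085 ] sides [0.0493, 0.0801]
241.0 [242. 110.] [[0.4968, -0.0741, 0.085], [0.5295, -0.0902, 0.085], [0.499, -0.1634, 0.085], [0.4648, -0.1486, 0.085]] c [ 0.4975 -0.1191  0.085 ] sides [0.0365, 0.0793]
```

move_arm --increments '[0, -40, 0, 0, 0, 0, -40, 0, 0, 0, 0, -40, 0, 0, 0, 0, -40, 0, 0, 0, 0, -40, 0, 0, 0, 0, -40, 0, 0, 0, 0, -40, 0, 0, 0, 0, -40, 0, 0, 0]'

```text
time: 2.2
tool_pos: [0.4337, 0.1821, 0.3055]
tool_rot: [0.0, 1.0, 0.002, 0.0]
contact_force: [1.7, -1.1, 0.3]
gripper_width: -0.002
grasp_force: 0.0
```

```bash
python3 w.py w2; 
```

```text
[0.43373508 0.1821023  0.30549721] [4.60183689e-05 9.99998733e-01 1.58176552e-03 1.72426121e-04]
```

move_arm --increments '[0, -40, 0, 0, 0, 0, -40, 0, 0, 0, 0, -40, 0, 0, 0, 0, -40, 0, 0, 0, 0, 0, 0, 0, 0, 0, 0, 0, 0, 0]'

```text
time: 2.75
tool_pos: [0.4332, 0.3416, 0.3045]
tool_rot: [0.001, 1.0, 0.003, -0.001]
contact_force: [0.3, 0.2, 0.6]
gripper_width: -0.003
grasp_force: 0.0
```

```bash
python3 w.py w3; python3 -c "
import cv2,numpy as np
a=cv2.imread('pics/w2.png');b=cv2.imread('pics/w3.png')
cv2.imwrite('pics/c.png',np.hstack([cv2.resize(a,(400,300)),cv2.resize(b,(400,300))]))"
```

```text
[0.4332205  0.34155585 0.30450995] [ 6.73546238e-04  9.99994444e-01  3.13349645e-03 -9.15977989e-04]
```

View pics/c.png

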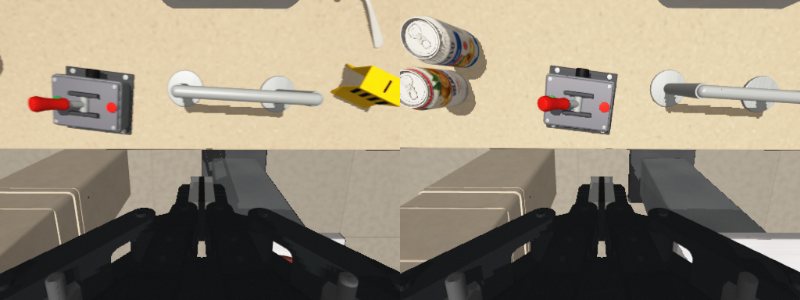

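```bash
python3 - <<'E'
from h import *
import pickle
rays=[]
for n in('w2','w3'):
    st,f=pickle.load(open(n+'.pkl','rb'))
    h=cv2.cvtColor(f['image'],cv2.COLOR_BGR2HSV); m=cv2.inRange(h,np.array((0,190,90)),np.array((6,255,255)))
    m[:, :20]=0
    if n=='w3': m[:,:150]=0; 
    for c in sorted(cv2.findContours(m,0,2)[0],key=cv2.contourArea)[-2:]:
        x,y,w,hh=cv2.boundingRect(c); M=cv2.moments(c); print(n,x,y,w,hh,cv2.contourArea(c))
        if cv2.contourArea(c)>300: 
            rays.append(ray(f,x+2,np.mean(c[c[:,0,0]<x+10][:,0,1]),st)); 
        else: print('  btn',onz(f,x+w/2,y+hh/2,.073,st))
print('tip',tri(rays))
st,f=pickle.load(open('w2.pkl','rb'))
print('iso from w2 hinge',onz(f,85/.78125,104/.78125,.066,st))
im=f['image']; cv2.imwrite('pics/d.png',cv2.resize(im[75:150,200:425],(800,267),interpolation=cv2.INTER_CUBIC))
E
```

```text
w2 137 132 12 12 95.5
  btn [0.45983855 0.33424927 0.073     ]
w2 37 123 51 20 702.5
w3 256 131 12 13 100.5
  btn [0.46010764 0.33470775 0.073     ]
w3 176 123 41 19 565.5
tip [0.47108509 0.4314032  0.13006111]
iso from w2 hinge [0.46554237 0.3824659  0.066     ]
```

View pics/d.png

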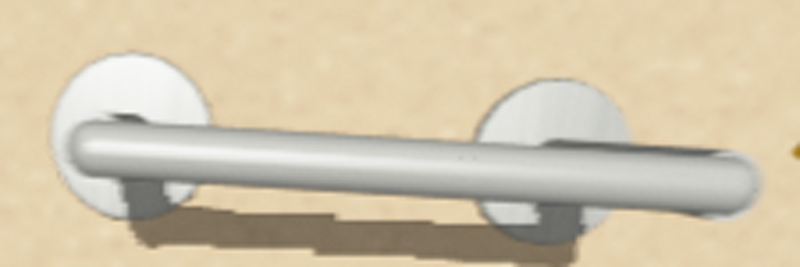

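move_arm --increments '[9, -37, 0, 0, 0, 9, -37, 0, 0, 0, 9, -36, 0, 0, 0, 9, -36, 0, 0, 0, 0, 0, 35, 0, 0, 0, 0, 40, 0, 0, 0, 0, 40, 0, 0, 0, 0, 40, 0, 0]'

```text
time: 3.47
tool_pos: [0.4704, 0.485, 0.1496]
tool_rot: [-0.0, 1.0, 0.001, 0.001]
contact_force: [0.7, -0.1, -0.4]
gripper_width: 0.001
grasp_force: 0.0
```

move_arm --increments '[0, 0, 38, 0, 0, 0, 0, 0, 0, 0, 0, 15, 0, 0, 0, 0, 12, 0, 0, 0, 0, 12, 0, 0, 0, 0, 12, 0, 0, 0, 0, 12, 0, 0, 0, 0, 12, 0, 0, 0]'

```text
time: 4.13
tool_pos: [0.4702, 0.4103, 0.1141]
tool_rot: [-0.001, 1.0, 0.001, 0.001]
contact_force: [0.3, -0.5, 0.1]
gripper_width: 0.003
grasp_force: 0.0
```

move_arm --increments '[0, 12, 0, 0, 0, 0, 12, 0, 0, 0, 0, 12, 0, 0, 0, 0, 5, 0, 0, 0, 0, 0, 0, 0, 0, 0, 0, 0, 0, 0]'

```text
time: 4.63
tool_pos: [0.4697, 0.3703, 0.1127]
tool_rot: [-0.0, 1.0, 0.001, 0.0]
contact_force: [0.2, -0.0, 1.1]
gripper_width: -0.003
grasp_force: 0.0
```

```bash
python3 w.py w4; python3 - <<'E'
from h import *
f=manip.grab_frame('top'); 
h=cv2.cvtColor(f['image'],cv2.COLOR_BGR2HSV); m=cv2.inRange(h,np.array((0,150,80)),np.array((8,255,255)))
a=cv2.imread('pics/w4.png'); b=cv2.resize(f['image'][170:270,80:213],(400,300))
cv2.imwrite('pics/e.png',np.hstack([cv2.resize(a,(400,300)),b]))
E
```

```text
[0.46974136 0.37026958 0.11267089] [-2.02597767e-04  9.99999227e-01  1.22654948e-03  2.21163455e-05]
```

View pics/e.png

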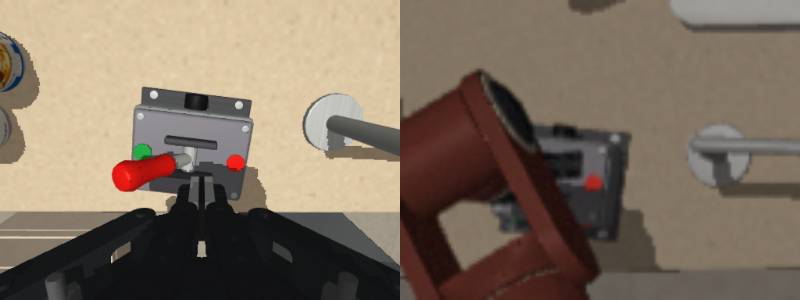

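```bash
python3 - <<'E'
from h import *
import pickle
rays=[];b=[]
for n in('w2','w3','w4'):
    st,f=pickle.load(open(n+'.pkl','rb'))
    h=cv2.cvtColor(f['image'],cv2.COLOR_BGR2HSV); m=cv2.inRange(h,np.array((0,190,90)),np.array((6,255,255)))
    m[:,:20]=0
    if n=='w3': m[:,:150]=0
    for c in sorted(cv2.findContours(m,0,2)[0],key=cv2.contourArea)[-2:]:
        x,y,w,hh=cv2.boundingRect(c); print(n,x,y,w,hh,cv2.contourArea(c))
        if w>30: rays.append(ray(f,x+10*(1 if n=='w4' else .5),y+hh-18 if n=='w4' else y+hh/2,st))
        else: b.append(ray(f,x+w/2,y+hh/2,st))
print('tip',tri(rays),[tri(p) for p in((rays[0],rays[1]),(rays[0],rays[2]),(rays[1],rays[2]))])
print('btn',tri(b))
print(proj(f,st['tool_pos'],st))
st,fs=pickle.load(open('f0.pkl','rb')); print(proj(fs['top'],tri(rays)),proj(fs['top'],tri(b)))
E
python3 -c "
from plant import manip; s=manip.state(); print(s['contact_force'],s['joint_pos'])"
```

```text
w2 137 132 12 12 95.5
w2 37 123 51 20 702.5
w3 256 131 12 13 100.5
w3 176 123 41 19 565.5
w4 290 198 23 22 348.5
w4 143 198 82 47 2354.0
tip [0.47065611 0.42798996 0.13055094] [array([0.4707011 , 0.42794873, 0.13025844]), array([0.47052347, 0.42825149, 0.13017098]), array([0.47086607, 0.42776289, 0.1316267 ])]
btn [0.4598643  0.33529364 0.06883818]
(np.float64(255.97063873496327), np.float64(217.4496043466989))
(np.float64(108.08330103708764), np.float64(227.35714579001814)) (np.float64(143.39674110480703), np.float64(231.19476148406304))
[0.33753139 0.10518965 0.29342301] [5.43813342e-01 5.43526531e-02 1.75269076e+00 2.43767883e-04
 1.33430970e+00 2.11129198e+00]
```

```bash
python3 - <<'E'
from h import *
a=cv2.imread('pics/w4.png'); cv2.imwrite('pics/g.png',cv2.resize(a[150:320,140:370],(800,591),interpolation=cv2.INTER_CUBIC))
E
```

```text
(no output)
```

View pics/g.png

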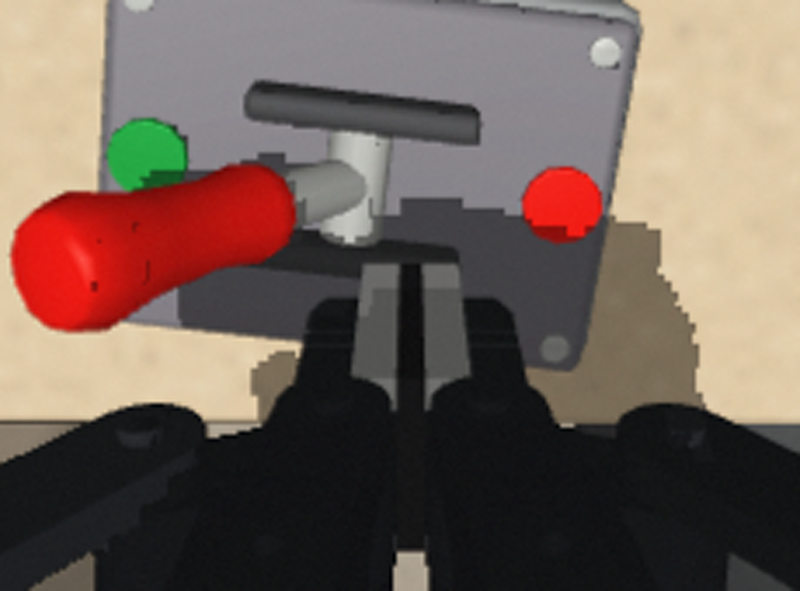

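move_arm --increments '[0, 20, 0, 0, 0, 0, 15, 0, 0, 0, 0, 0, 10, 0, 0, 0, 0, 10, 0, 0, 0, 0, 8, 0, 0, 0, 0, 0, 0, 0]'

```text
time: 5.23
tool_pos: [0.4679, 0.3348, 0.0813]
tool_rot: [0.001, 1.0, 0.002, -0.002]
contact_force: [-0.6, -0.7, -0.2]
gripper_width: -0.001
grasp_force: 0.0
```

move_arm --increments '[0, 0, 3, 0, 0, 0, 0, 2, 0, 0, 0, 0, 2, 0, 0, 0, 0, 1, 0, 0, 0, 0, 0, 0, 0]'

```text
time: 5.65
tool_pos: [0.4698, 0.3355, 0.0766]
tool_rot: [-0.0, 1.0, 0.002, -0.0]
contact_force: [-0.6, -0.6, 0.1]
gripper_width: 0.002
grasp_force: 0.0
```

move_arm --increments '[0, 0, 3, 0, 0, 0, 0, 3, 0, 0, 0, 0, 0, 0, 0]'

```text
time: 5.9
tool_pos: [0.4694, 0.3352, 0.0699]
tool_rot: [0.0, 1.0, 0.001, -0.0]
contact_force: [0.1, -0.6, -0.7]
gripper_width: -0.005
grasp_force: 0.0
```

move_arm --increments '[0, 0, 2, 0, 0, 0, 0, 2, 0, 0, 0, 0, 0, 0, 0]'

```text
time: 6.15
tool_pos: [0.4695, 0.3352, 0.0661]
tool_rot: [0.0, 1.0, 0.001, -0.0]
contact_force: [-0.5, 0.1, -0.3]
gripper_width: -0.001
grasp_force: 0.0
```

move_arm --increments '[0, 0, 2, 0, 0, 0, 0, 2, 0, 0, 0, 0, 0, 0, 0]'

```text
time: 6.4
tool_pos: [0.4695, 0.3353, 0.0621]
tool_rot: [0.0, 1.0, 0.001, -0.0]
contact_force: [-0.5, 0.4, -0.2]
gripper_width: -0.003
grasp_force: 0.0
```

move_arm --increments '[0, 0, 2, 0, 0, 0, 0, 2, 0, 0, 0, 0, 0, 0, 0]'

```text
time: 6.65
tool_pos: [0.4694, 0.3352, 0.058]
tool_rot: [0.0, 1.0, 0.001, -0.0]
contact_force: [0.2, -0.6, 0.3]
gripper_width: 0.0
grasp_force: 0.0
```

```bash
python3 - <<'E'
from h import *
f=manip.grab_frame('side'); st=manip.state(); u,v=proj(f,st['tool_pos']); print(u,v)
u,v=int(u),int(v); cv2.imwrite('pics/s2.png',cv2.resize(f['image'][v-55:v+35,u-60:u+60],(800,600),interpolation=cv2.INTER_CUBIC))
E
```

```text
222.24062217335808 171.9423036192348
```

View pics/s2.png

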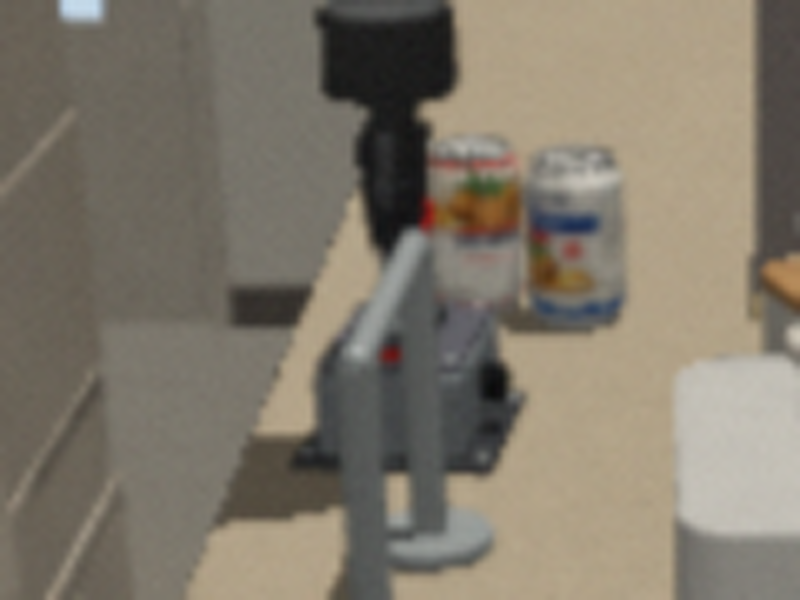

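```bash
python3 - <<'E'
from h import *
import pickle
st,f=pickle.load(open('w4.pkl','rb')); 
e4,d4=ray(f,258.5,226,st); s4=manip.state(); sh=np.array(s4['tool_pos'])-st['tool_pos']
fs=pickle.load(open('f0.pkl','rb'))[1]['side']
for v in(152,155.7,159): 
  p=tri([(e4+sh,d4),ray(fs,220.2,v)]); print(p-s4['tool_pos'])
print(proj(fs,[.4711,.43,.133]),'seen red near',162+428/6.667,116+215/6.667)
E
```

```text
[ 0.00962    -0.00132937  0.0753693 ]
[ 0.00663128 -0.00133578  0.06166126]
[ 0.0039483  -0.00135558  0.04934872]
(np.float64(223.83719552111475), np.float64(146.50492876878818)) seen red near 226.19679016049196 148.24838758062097
```

move_arm --increments '[0, 0, 6, 0, 0, 0, 0, 6, 0, 0, 0, 0, 6, 0, 0, 0, 0, 4, 0, 0, 0, 0, 0, 0, 0]'

```text
time: 7.12
tool_pos: [0.4686, 0.3348, 0.0348]
tool_rot: [0.001, 1.0, 0.001, -0.001]
contact_force: [-0.7, -0.8, -0.3]
gripper_width: -0.001
grasp_force: 0.0
```

move_arm --increments '[0, 0, 3, 0, 0, 0, 0, 3, 0, 0, 0, 0, 0, 0, 0]'

```text
time: 7.37
tool_pos: [0.47, 0.3355, 0.0306]
tool_rot: [-0.0, 1.0, 0.001, 0.0]
contact_force: [0.9, -0.4, 0.1]
gripper_width: 0.0
grasp_force: 0.0
```

move_arm --increments '[0, 0, 2, 0, 0, 0, 0, 2, 0, 0, 0, 0, 0, 0, 0]'

```text
time: 7.62
tool_pos: [0.4702, 0.3357, 0.0302]
tool_rot: [0.0, 1.0, 0.002, -0.0]
contact_force: [-7.3, -5.0, 16.7]
gripper_width: 0.002
grasp_force: 8.7
```

move_arm --increments '[0, 0, 2, 0, 0, 0, 0, 2, 0, 0, 0, 0, 0, 0, 0]'

```text
time: 7.87
tool_pos: [0.4702, 0.3357, 0.0301]
tool_rot: [0.001, 1.0, 0.002, -0.001]
contact_force: [-17.9, -11.0, 37.9]
gripper_width: -0.002
grasp_force: 19.0
```

move_arm --increments '[0, 0, -37, 0, 0, 0, 0, -40, 0, 0, 0, 0, -40, 0, 0, 0, -38, 0, 0, 0, 0, -38, 0, 0, 0, 0, -38, 0, 0, 0, 0, -38, 0, 0, 0, 0, 0, 0, 0, 0]'

```text
time: 8.53
tool_pos: [0.4682, 0.4928, 0.1392]
tool_rot: [-0.001, 1.0, 0.004, -0.0]
contact_force: [-1.3, -1.1, -0.4]
gripper_width: -0.003
grasp_force: 0.0
```

move_arm --increments '[0, 0, 37, 0, 0, 0, 0, 36, 0, 0, 0, 15, 0, 0, 0, 0, 12, 0, 0, 0, 0, 12, 0, 0, 0, 0, 12, 0, 0, 0, 0, 12, 0, 0, 0]'

```text
time: 9.12
tool_pos: [0.4712, 0.4247, 0.0698]
tool_rot: [-0.002, 1.0, 0.001, 0.002]
contact_force: [-0.3, 2.9, 6.0]
gripper_width: -0.0
grasp_force: 3.5
```

move_arm --increments '[0, 12, 0, 0, 0, 0, 12, 0, 0, 0, 0, 12, 0, 0, 0, 0, 10, 0, 0, 0, 0, 5, 0, 0, 0, 0, 0, 0, 0, 0]'

```text
time: 9.62
tool_pos: [0.4706, 0.3741, 0.068]
tool_rot: [-0.002, 1.0, 0.001, 0.001]
contact_force: [0.3, 5.0, 1.5]
gripper_width: -0.002
grasp_force: 2.4
```

```bash
cat > red.py <<'E'
from h import *
import pickle,sys
st,f=pickle.load(open(sys.argv[1]+'.pkl','rb'))
h=cv2.cvtColor(f['image'],cv2.COLOR_BGR2HSV); 
for nm,lo,hi in(('red',(0,190,60),(6,255,255)),('green',(50,120,60),(75,255,255))):
  m=cv2.inRange(h,np.array(lo),np.array(hi))
  for c in sorted(cv2.findContours(m,0,2)[0],key=cv2.contourArea)[-2:]: print(nm,cv2.boundingRect(c),cv2.contourArea(c))
print('tip ON',proj(f,[.4711,.430,.133],st),'tip OFF',proj(f,[.4615,.335,.133],st))
E
python3 w.py w5; python3 red.py w5
```

```text
[0.47058795 0.37411313 0.06797053] [-2.49723856e-03  9.99995956e-01  5.77278830e-04  1.23214828e-03]
red (303, 220, 28, 26) 529.5
red (273, 230, 83, 46) 1076.5
green (157, 203, 29, 27) 567.0
tip ON (np.float64(120.1392968221476), np.float64(269.93750717651506)) tip OFF (np.float64(346.71878349345343), np.float64(291.16153376561283))
```

move_arm --increments '[0, -12, 0, 0, 0, 0, 0, -40, 0, 0, 0, 0, -40, 0, 0, 0, 0, -40, 0, 0, 0, 0, -40, 0, 0, 0, 0, -40, 0, 0, 0, 0, 0, 0, 0]'

```text
time: 10.25
tool_pos: [0.473, 0.3878, 0.2776]
tool_rot: [-0.004, 1.0, 0.002, 0.007]
contact_force: [0.4, -0.0, 1.4]
gripper_width: -0.0
grasp_force: 0.0
```

```bash
python3 w.py w6; python3 red.py w6; python3 - <<'E'
from h import *
import pickle
# both views: tip at far right of red handle
st,f=pickle.load(open('w6.pkl','rb')); h=cv2.cvtColor(f['image'],cv2.COLOR_BGR2HSV); m=cv2.inRange(h,np.array((0,190,60)),np.array((6,255,255)))
c=max(cv2.findContours(m,0,2)[0],key=cv2.contourArea); x,y,w,hh=cv2.boundingRect(c); v=c[c[:,0,0]>x+w-8][:,0,1].mean(); print('tip at z.133',onz(f,x+w-3,v,.133,st))
st,f=pickle.load(open('w2.pkl','rb'))
A,B=[onz(f,200+p[0]/3.556,75+p[1]/3.556,.17,st) for p in((70,148),(762,185))]
print('rail',A,B,(A+B)/2,np.linalg.norm(A-B),np.arctan2(-(A-B)[0],(A-B)[1]))
E
```

```text
[0.4730143  0.38779877 0.27763568] [-0.00394593  0.99996777  0.0015557   0.00681675]
red (59, 132, 16, 43) 16.5
red (273, 167, 39, 26) 632.5
green (76, 134, 6, 8) 16.5
green (221, 158, 14, 13) 122.0
tip ON (np.float64(218.85988048451372), np.float64(174.08254456742372)) tip OFF (np.float64(306.2527949388243), np.float64(183.1515097398872))
tip at z.133 [0.46374423 0.33211274 0.133     ]
rail [0.49072318 0.21931561 0.17      ] [0.48113121 0.02308062 0.17      ] [0.48592719 0.12119812 0.17      ] 0.19646927880331083 -0.048841123112426214
```

move_arm --increments '[0, 39, 0, 0, 0, 0, 39, 0, 0, 0, 0, 39, 0, 0, 0, 0, 39, 0, 0, 0, 0, 39, 0, 0, 0, 0, 39, 0, 0, 0, 0, 39, 0, 0, 0, 0, 39, 0, 0, 0]'

```text
time: 10.97
tool_pos: [0.4695, 0.0718, 0.2647]
tool_rot: [0.0, 1.0, 0.002, -0.001]
contact_force: [0.9, 0.7, 1.1]
gripper_width: -0.002
grasp_force: 0.0
```

move_arm --increments '[5, 39, 0, 0, 1, 5, 39, 0, 0, 1, 5, 39, 0, 0, 1, 5, 39, 0, 0, 1, 5, 40, 0, 0, 1, 0, 0, 0, -0.117, 1, 0, 0, 0, -0.117, 1, 0, 0, 0, -0.117, 1]'

```text
time: 11.63
tool_pos: [0.4954, -0.1233, 0.2642]
tool_rot: [-0.001, 0.984, 0.178, -0.002]
contact_force: [0.4, 0.8, -0.6]
gripper_width: 0.997
grasp_force: 0.0
```

move_arm --increments '[0, 0, 0, -0.117, 1, 0, 0, 0, -0.117, 1, 0, 0, 0, -0.117, 1, 0, 0, 0, -0.117, 1, 0, 0, 0, -0.117, 1, 0, 0, 0, -0.117, 1, 0, 0, 0, -0.117, 1, 0, 0, 0, 0, 1]'

```text
time: 12.3
tool_pos: [0.4955, -0.1222, 0.2645]
tool_rot: [-0.001, 0.832, 0.554, -0.001]
contact_force: [0.2, -0.5, 0.5]
gripper_width: 1.002
grasp_force: 0.0
```

```bash
python3 w.py w7; python3 sad.py w7; python3 -c "
from h import *
s=manip.state();q=s['tool_rot'];M=R.from_quat([q[1],q[2],q[3],q[0]]).as_matrix();print(M.round(3),s['gripper_width'],s['joint_pos'].round(2))"
```

```text
[ 0.49550721 -0.1222109   0.26453106] [-0.00132049  0.83236886  0.55421924 -0.00117462]
[122. 157. 250. 250. 250.]
0 [259. 160.] [[0.4917, -0.0712, 0.085], [0.5363, -0.0898, 0.085], [0.5055, -0.1677, 0.085], [0.4581, -0.1479, 0.085]] c [ 0.4979 -0.1191  0.085 ] sides [0.0483, 0.0837]
238.0 [259. 162.] [[0.4959, -0.079, 0.085], [0.5278, -0.0924, 0.085], [0.4992, -0.1637, 0.085], [0.4654, -0.1496, 0.085]] c [ 0.4971 -0.1212  0.085 ] sides [0.0346, 0.0768]
[[ 0.39   0.921 -0.003]
 [ 0.921 -0.39   0.001]
 [-0.    -0.003 -1.   ]] 0.999417740475712 [-0.39 -0.25  1.78 -0.    1.62  0.01]
```

move_arm --increments '[2, 1, 36, 0, 1, 0, 0, 36, 0, 1, 0, 0, 36, 0, 1, 0, 0, 36, 0, 1, 0, 0, 36, 0, 1, 0, 0, 25, 0, 1, 0, 0, 0, 0, 1]'

```text
time: 12.93
tool_pos: [0.4921, -0.1188, 0.0539]
tool_rot: [-0.006, 0.834, 0.552, -0.004]
contact_force: [-1.3, -0.5, -0.2]
gripper_width: 0.998
grasp_force: 0.0
```

```bash
python3 w.py w8; python3 sad.py w8; python3 - <<'E'
from h import *
f=manip.grab_frame('side'); u,v=proj(f,[.4975,-.12,.09]); u,v=int(u),int(v); print(u,v)
a=cv2.imread('pics/w8.png')
cv2.imwrite('pics/i.png',np.hstack([cv2.resize(a,(400,300)),cv2.resize(f['image'][v-70:v+50,u-80:u+80],(400,300))]))
E
```

```text
[ 0.4921183  -0.1187746   0.05391282] [-0.00577294  0.83362849  0.55228005 -0.00411885]
[116. 139. 142. 243. 243.]
0 [266.5 223. ] [[0.4613, -0.1493, 0.085], [0.4981, -0.0684, 0.085], [0.5331, -0.0832, 0.085], [0.502, -0.166, 0.085]] c [ 0.4986 -0.1167  0.085 ] sides [0.0888, 0.038]
231.0 [268. 196.] [[0.4963, -0.0782, 0.085], [0.5288, -0.0919, 0.085], [0.5165, -0.1242, 0.085], [0.4821, -0.1099, 0.085]] c [ 0.5059 -0.1011  0.085 ] sides [0.0352, 0.0346]
216 218
```

View pics/i.png

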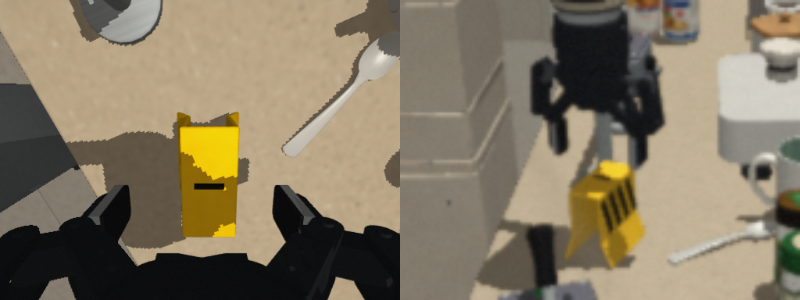

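move_arm --increments '[0, 0, 15, 0, 1, 0, 0, 15, 0, 1, 0, 0, 15, 0, 1, 0, 0, 0, 0, 1, 0, 0, 0, 0, 1, 0, 0, 0, 0, 1]'

```text
time: 13.53
tool_pos: [0.4997, -0.1218, 0.0191]
tool_rot: [0.002, 0.833, 0.553, 0.001]
contact_force: [-0.1, -0.5, 0.0]
gripper_width: 1.007
grasp_force: 0.0
```

```bash
python3 w.py w9; python3 sad.py w9;python3 - <<'E'
from h import *
a=cv2.cvtColor(cv2.imread('pics/w9.png'),cv2.COLOR_BGR2HSV)
m=cv2.inRange(a,np.array((20,140,60)),np.array((35,255,255)))
for v in(220,240,260): 
  x=np.where(m[v])[0]; print(v,x.min(),x.max()); r=a[v,:,2]; d=np.where(r<45)[0]; print('dark',d[(d<x.min())].max(initial=-1),d[d>x.max()].min(initial=999))
E
```

```text
[ 0.49966422 -0.12176147  0.01912314] [0.00162849 0.83301695 0.55324399 0.00109182]
[122. 139. 141. 242. 244.]
0 [251.  239.5] [[0.5001, -0.0677, 0.085], [0.5335, -0.0817, 0.085], [0.5057, -0.155, 0.085], [0.4663, -0.1383, 0.085]] c [ 0.5014 -0.1107  0.085 ] sides [0.0362, 0.0783]
230.0 [251.  215.5] [[0.496, -0.0779, 0.085], [0.5289, -0.0917, 0.085], [0.518, -0.1201, 0.085], [0.483, -0.1053, 0.085]] c [ 0.5065 -0.0988  0.085 ] sides [0.0356, 0.0304]
220 204 299
dark -1 999
240 205 298
dark 164 352
260 206 297
dark 166 350
```

move_arm --increments '[0, 1, 8, 0, 1, 0, 1, 8, 0, 1, 0, 0, 0, 0, 1, 0, 0, 0, 0, 0.3, 0, 0, 0, 0, 0, 0, 0, 0, 0, 0, 0, 0, 0, 0, 0, 0, 0, 0, 0, 0]'

```text
time: 14.25
tool_pos: [0.4999, -0.1219, 0.001]
tool_rot: [0.0, 0.833, 0.553, 0.0]
contact_force: [-0.7, -1.4, 0.9]
gripper_width: 0.438
grasp_force: 60.0
```

move_arm --increments '[0, 0, 0, 0, 0, 0, 0, 0, 0, 0, 0, 0, -10, 0, 0, 0, 0, -20, 0, 0, 0, 0, -35, 0, 0, 0, 0, -35, 0, 0, 0, 0, -35, 0, 0, 0, 0, 0, 0, 0]'

```text
time: 14.92
tool_pos: [0.5044, -0.1236, 0.145]
tool_rot: [0.006, 0.833, 0.553, 0.004]
contact_force: [2.2, -0.2, -0.6]
gripper_width: 0.435
grasp_force: 60.5
```

```bash
python3 w.py w10; python3 sad.py w10; python3 - <<'E'
from h import *
f=manip.grab_frame('side'); 
h=cv2.cvtColor(f['image'],cv2.COLOR_BGR2HSV); m=cv2.inRange(h,np.array((20,140,60)),np.array((35,255,255)))
c=max(cv2.findContours(m,0,2)[0],key=cv2.contourArea); print(cv2.boundingRect(c)); print(proj(f,[.4975,-.12,0]),proj(f,[.4975,-.12,.13]),proj(f,[.4975,-.12,.215]))
a=cv2.imread('pics/w10.png'); u,v=216,190
cv2.imwrite('pics/j.png',np.hstack([cv2.resize(a,(400,300)),cv2.resize(f['image'][v-70:v+50,u-80:u+80],(400,300))]))
E
```

```text
[ 0.50439364 -0.123642    0.1449899 ] [0.00606477 0.83283379 0.55347423 0.00416862]
[120. 150. 153. 248. 249.]
0 [257.5 241.5] [[0.4753, -0.0789, 0.085], [0.5585, -0.114, 0.085], [0.5028, -0.2673, 0.085], [0.4053, -0.225, 0.085]] c [ 0.4855 -0.1713  0.085 ] sides [0.0903, 0.1631]
236.0 [258.  228.5] [[0.4642, -0.1077, 0.085], [0.5464, -0.1426, 0.085], [0.5238, -0.2046, 0.085], [0.436, -0.1669, 0.085]] c [ 0.4926 -0.1555  0.085 ] sides [0.0893, 0.066]
(201, 165, 33, 43)
(np.float64(218.04054803759286), np.float64(247.01068451430353)) (np.float64(215.18704459795185), np.float64(204.56702950679232)) (np.float64(213.15522488176072), np.float64(174.34528388929812))
```

View pics/j.png

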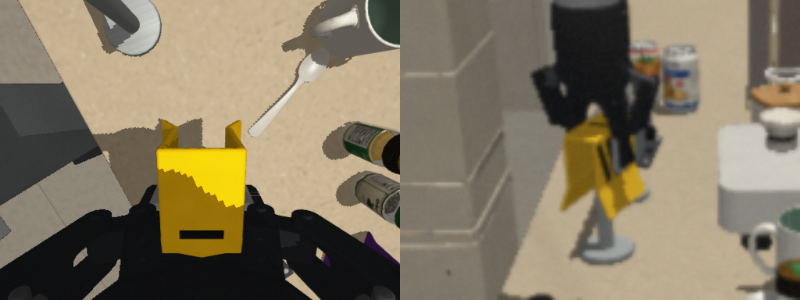

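move_arm --increments '[0, 0, -35, 0, 0, 0, 0, -40, 0, 0, 0, 0, 0, -0.115, 0, 0, 0, 0, -0.115, 0, 0, 0, 0, -0.115, 0, 30, 0, 0, 0, 0, 30, 0, 0, 0, 0, 0, 0, 0, 0, 0]'

```text
time: 15.68
tool_pos: [0.5014, -0.058, 0.2078]
tool_rot: [-0.003, 0.724, 0.689, -0.0]
contact_force: [-0.2, -0.1, -1.5]
gripper_width: 0.44
grasp_force: 60.7
```

```bash
cat > hold.py <<'E'
from h import *
import pickle,sys
st,f=pickle.load(open(sys.argv[1]+'.pkl','rb'))
h=cv2.cvtColor(f['image'],cv2.COLOR_BGR2HSV); q=st['tool_rot']; M=R.from_quat([q[1],q[2],q[3],q[0]]).as_matrix()
y=cv2.inRange(h,np.array((20,140,60)),np.array((35,255,255)))
d=cv2.inRange(h[...,2],0,70); d[:285]=0; d[318:]=0; d[:,:225]=0; d[:,292:]=0
c=max(cv2.findContours(d,0,2)[0],key=cv2.contourArea); r=cv2.boundingRect(c); u,v=r[0]+r[2]/2,r[1]+r[3]/2
z=st['tool_pos'][2]+.084; P=onz(f,u,v,z,st); print('slot',r,P,'rel tool',M.T@(P-st['tool_pos']))
x=np.where(y[240])[0]; print('edges',x.min(),x.max())
yaw=np.arctan2(M[1,0],M[0,0]); tgt=np.array([.4863,.120]); rel=M.T@np.append(tgt-P[:2],0)
print('tcp',st['tool_pos'],'yaw',yaw,'tilt',M[:2,2],'go tool xy mm',rel[:2]*1000, 'spin',yaw-1.518)
E
python3 w.py w11; python3 hold.py w11
```

```text
[ 0.50138249 -0.05797001  0.20780226] [-2.94681792e-03  7.24325477e-01  6.89451802e-01 -3.63803950e-04]
slot (230, 295, 56, 11) [ 0.5016624  -0.05947585  0.29180226] rel tool [-1.19314280e-03 -4.69346486e-05 -8.40054767e-02]
edges 202 313
tcp [ 0.50138249 -0.05797001  0.20780226] yaw 1.5214638515031602 tilt [-0.0045904   0.00376726] go tool xy mm [178.49882818 -24.19081876] spin 0.003463851503160198
```

move_arm --increments '[35, -5, -3, 0, 0, 35, -5, -3, 0, 0, 36, -5, -3, 0, 0, 36, -5, 0, 0, 0, 36, -4, 0, 0, 0, 0, 0, 0, 0, 0, 0, 0, 0, 0, 0, 0, 0, 0, 0, 0]'

```text
time: 16.4
tool_pos: [0.4878, 0.1163, 0.2182]
tool_rot: [-0.0, 0.726, 0.688, -0.001]
contact_force: [-0.0, 0.3, -0.2]
gripper_width: 0.437
grasp_force: 60.7
```

```bash
python3 w.py w12; python3 hold.py w12; python3 - <<'E'
from h import *
import pickle
f=manip.grab_frame('top'); g=manip.grab_frame('side'); pickle.dump((f,g),open('ts.pkl','wb'))
u,v=proj(g,[.486,.12,.2]); print(u,v); u,v=int(u),int(v)
st,w=pickle.load(open('w12.pkl','rb'))
cv2.imwrite('pics/k.png',np.hstack([cv2.resize(g['image'][v-45:v+45,u-60:u+60],(400,300),interpolation=2),cv2.resize(w['image'],(400,300))]))
E
```

```text
[0.48779771 0.11633057 0.21824879] [-4.18078963e-04  7.25568192e-01  6.88149125e-01 -1.18540854e-03]
slot (230, 295, 56, 11) [0.48788503 0.11522451 0.30224879] rel tool [-1.19605654e-03 -4.22944541e-05 -8.39988015e-02]
edges 203 313
tcp [0.48779771 0.11633057 0.21824879] yaw 1.5178728378269961 tilt [-0.00229559 -0.00102479] go tool xy mm [ 4.68495629 -1.83543955] spin -0.00012716217300390298
218.6637232076942 152.7781135825033
```

move_arm --increments '[4, -2, 0, 0, 0, 0, 0, 20, 0, 0, 0, 0, 20, 0, 0, 0, 0, 20, 0, 0, 0, 0, 10, 0, 0, 0, 0, 10, 0, 0, 0, 0, 0, 0, 0, 0, 0, 0, 0, 0]'

```text
time: 17.22
tool_pos: [0.4866, 0.1211, 0.1398]
tool_rot: [-0.0, 0.726, 0.688, -0.0]
contact_force: [-0.7, -0.3, -0.2]
gripper_width: 0.436
grasp_force: 60.7
```

move_arm --increments '[0, 0, 10, 0, 0, 0, 0, 10, 0, 0, 0, 0, 5, 0, 0, 0, 0, 5, 0, 0, 0, 0, 0, 0, 0, 0, 0, 0, 0, 0]'

```text
time: 17.72
tool_pos: [0.4862, 0.1212, 0.1092]
tool_rot: [-0.0, 0.726, 0.688, -0.0]
contact_force: [-0.1, 0.5, -1.8]
gripper_width: 0.441
grasp_force: 60.7
```

Lowering the last centimetre gently, watching for contact.

move_arm --increments '[0, 0, 3, 0, 0, 0, 0, 3, 0, 0, 0, 0, 2, 0, 0, 0, 0, 0, 0, 0, 0, 0, 0, 0, 0]'

```text
time: 18.13
tool_pos: [0.4864, 0.1212, 0.1015]
tool_rot: [-0.0, 0.726, 0.688, -0.0]
contact_force: [-0.4, 0.2, -1.8]
gripper_width: 0.441
grasp_force: 60.7
```

move_arm --increments '[0, 0, 1, 0, 0, 0, 0, 1, 0, 0, 0, 0, 0, 0, 0, 0, 0, 0, 0, 0]'

```text
time: 18.47
tool_pos: [0.4865, 0.1212, 0.0996]
tool_rot: [-0.0, 0.726, 0.688, -0.0]
contact_force: [0.1, -0.4, -2.2]
gripper_width: 0.441
grasp_force: 60.7
```

move_arm --increments '[0, 0, 1, 0, 0, 0, 0, 1, 0, 0, 0, 0, 0, 0, 0, 0, 0, 0, 0, 0]'

```text
time: 18.8
tool_pos: [0.4867, 0.1212, 0.0981]
tool_rot: [0.0, 0.726, 0.688, 0.0]
contact_force: [-1.6, -0.2, 1.6]
gripper_width: 0.438
grasp_force: 60.9
```

move_arm --increments '[0, 0, 0, 0, 0.6, 0, 0, 0, 0, 0.8, 0, 0, 0, 0, 1, 0, 0, 0, 0, 1, 0, 0, 0, 0, 1, 0, 0, 0, 0, 1]'

```text
time: 19.3
tool_pos: [0.4865, 0.1212, 0.0976]
tool_rot: [-0.0, 0.726, 0.688, -0.0]
contact_force: [-0.5, 0.6, 0.3]
gripper_width: 1.0
grasp_force: 0.0
```

move_arm --increments '[0, 0, -10, 0, 1, 0, 0, -15, 0, 1, 0, 0, -25, 0, 1, 0, 0, -40, 0, 1, 0, 0, -40, 0, 1, 0, 0, -40, 0, 1, 0, 0, -20, 0, 1, 0, 0, 0, 0, 1]'

```text
time: 19.97
tool_pos: [0.4893, 0.1215, 0.2961]
tool_rot: [0.004, 0.726, 0.688, 0.005]
contact_force: [0.1, 0.1, 0.4]
gripper_width: 1.001
grasp_force: 0.0
```

```bash
python3 w.py w13; python3 - <<'E'
from h import *
import pickle
st,f=pickle.load(open('w13.pkl','rb'))
def yel(f):
    h=cv2.cvtColor(f['image'],cv2.COLOR_BGR2HSV); m=cv2.inRange(h,np.array((20,140,60)),np.array((35,255,255))); m=cv2.morphologyEx(m,cv2.MORPH_CLOSE,np.ones((9,9)))
    c=max(cv2.findContours(m,0,2)[0],key=cv2.contourArea); return cv2.boundingRect(c),cv2.minAreaRect(c)
b,r=yel(f); P=[onz(f,*p,.182,st) for p in cv2.boxPoints(r)]; print('wrist',b,np.round(P,3).tolist(),np.mean(P,0))
g=manip.grab_frame('side'); print('side',yel(g)); 
c,s=np.cos(-.053),np.sin(-.053)
pts=[proj(g,[.4865+c*x-s*y,.12+s*x+c*y,z]) for x,z in((-.0305,.097),(.0305,.097),(-.019,.182),(.019,.182)) for y in(-.04,.04)]; pts=np.array(pts); print('expected side',pts.min(0),pts.max(0))
E
```

```text
[0.48929132 0.12149897 0.2960901 ] [0.00393676 0.72550102 0.68819124 0.0050587 ]
wrist (229, 131, 49, 85) [[0.466, 0.167, 0.182], [0.511, 0.164, 0.182], [0.508, 0.08, 0.182], [0.459, 0.083, 0.182]] [0.48606045 0.12364452 0.182     ]
side ((212, 154, 20, 32), ((221.20042419433594, 169.68174743652344), (32.888572692871094, 16.311311721801758), 77.19573211669922))
expected side [209.24689083 154.50210171] [231.34268459 187.62937788]
```

```bash
python3 - <<'E'
from h import *
import pickle
st,fs=pickle.load(open('f0.pkl','rb'))
for n,bx in(('top',dict(black=(330,195,390,245),jars=(300,135,352,170),mug=(252,128,285,168),can=(118,128,160,175),iso=(100,205,160,255))),('side',dict(black=(165,230,235,325),jars=(280,220,312,295)))):
    f=manip.grab_frame(n)
    for k,(x0,y0,x1,y1) in bx.items():
        d=np.abs(f['image'][y0:y1,x0:x1].astype(int)-fs[n]['image'][y0:y1,x0:x1]).max(2); print(n,k,'changed frac',(d>50).mean().round(3))
    h=cv2.cvtColor(f['image'],cv2.COLOR_BGR2HSV); m=cv2.inRange(h,np.array((0,150,80)),np.array((8,255,255)))
    if n=='top':
        z=m[200:260,95:170]; c=cv2.findContours(z,0,2)[0]; print([(np.add(cv2.boundingRect(q),(95,200,0,0)).tolist()) for q in c]); print('OFF tip',proj(f,[.4625,.333,.133]))
E
```

```text
top black changed frac 0.0
top jars changed frac 0.0
top mug changed frac 0.0
top can changed frac 0.0
top iso changed frac 0.069
[[167, 256, 1, 1], [166, 249, 2, 1], [166, 247, 1, 1], [139, 245, 1, 1], [165, 239, 1, 1], [131, 226, 16, 8], [169, 218, 1, 1], [168, 208, 1, 2]]
OFF tip (np.float64(139.37649082495318), np.float64(229.37439701321176))
side black changed frac 0.1
side jars changed frac 0.0
```

```bash
python3 -c "
from plant import manip; print(manip.job_done())"
```

```text
the job is handed in; nothing more can be done
None
```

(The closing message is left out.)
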